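Turn a soap bar over in the bar turner

TASK

Turn the soap bar over for inspection of its underside, using the lever-operated bar turner and only pushing with the fingers, never picking the bar up. Push the bar along the infeed onto the turner's swinging leaf until it is home against the leaf's end stop, then push the lever with the red grip right over so that the bar tips face-down into the white nest, and finally push the lever back so the leaf lies down empty again and the bar is left lying flat in the nest. Leave the stamp, the tally counter, the wooden gauge and the spare bar where they stand.

Things in the scene. Friction and masses are not known exactly. Their poses are not given: they have to be found in the camera images.
- turner: The bar turner, a bench fixture fixed to the table: steel leaf, white nest and ledge, grey base plate 218 x 326 mm. Origin on the table below the hinge line (which runs along its y, at x=0, 61 mm up); z up. All coordinates in these notes are mm in this frame. Along -x lies the infeed (y -186 to -23) followed by the swinging leaf (y -20 to 90); along +x of the hinge line the white nest. Blue bearing blocks 71 mm high at y -31 and 101.
- infeed_mouth (a point): Middle of the flared mouth of the infeed lane, on its white ledge (x -44, y -126, z 48). The ledge, x -118 to 30, is open at its -y end. Aluminium guides 14 mm high narrow from 104 mm apart here to 70 mm at y=-74 and stay so to y=-24. The bar is pushed along turner +y, over the ledge's edge at y=-23 and onto the leaf, 1 mm lower.
- leaf_stop (a point): Foot of the end stop on the leaf's tray (leaf at 0: x -44, y 87, z 47): a 16 mm high plate across the tray's +y end. A bar loaded home touches it, its middle at y about 39. Tray 75 mm wide (x -82 to -7), with a heel 22 mm high along the hinge side and a lip 8 mm high outside; open to the infeed at its -y end.
- leaf (a joint): Swing of the leaf with its lever, rad: 0 = leaf lying level, ready to load (it starts so); 1.57 = upright; 2.0 = fully over, leaning above the nest (hard stop). Damped hinge, 3 to 5 N at the lever's grip moves it. Released above 1.7 it falls over to 2.0, below 1.35 it falls back to 0, in 1 to 2 s, and stays; in between it may stand still. The leaf reaches 86 mm from the hinge line.
- lever_grip (a point): Middle of the lever's red grip, a free-turning sleeve 25 mm thick and 42 mm long that lies parallel to the hinge line at y 118 to 160, 95 mm from that line. Leaf 0: grip at x -80, z 112; leaf 1.0: at its top, x 0, z 156; leaf 2.0: x 80, z 112. Push it in +x to swing the leaf over, in -x from its far side to bring it back; it rolls up and down the finger. Nothing is beside or below it above z=75.
- nest_floor (a point): Middle of the nest's white floor (x 53, y 35, z 47). The nest is x 14 to 92, y -24 to 94, with walls 15 mm high at both y ends and on the far side, open towards the hinge.
- bar: The green soap bar to be turned, rounded, 64 x 96 x 24 mm, about 0.1 kg. Origin: centre of the face that is underneath at the start; x along the 64 mm width, y along the 96 mm length, z out of the opposite face (up at the start, down when turned). It starts lying on the infeed ledge, length roughly along the lane, in the flared mouth.
- bar_mid (a point): The middle of the same green bar (12 mm above its underneath face).
- stamp: Bystander: date stamp with black base and blue grip, 33 x 50 x 86 mm; origin centre of underside.
- counter: Bystander: round chromed tally counter, 58 x 56 x 23 mm; origin centre of underside.
- gauge: Bystander: oak go/no-go gauge, a board with two posts, 46 x 130 x 48 mm; origin centre of underside.
- spare_bar: Bystander: another green soap bar, lying on the table beside the turner, 64 x 96 x 24 mm; origin centre of underside.
Not all that is in view belongs to the job. Leave any purple look-alike of the bar alone.

How it is judged:
By the outcome, as a careful person would: the job done as asked, in the order asked, and still so for the second after the job is handed in, with the robot touching nothing.
It also fails if it takes over 62 s, if anything falls off the work surface, if the arm or the gripper's body presses on something with over 40 N, if the wrist force passes 120 N, or if a joint passes its speed limit or range.

ROBOT

A 7-joint arm with a two-finger parallel gripper is mounted at the origin on the work surface; the furniture and walls round the work are solid. World frame = base frame: x ahead of the robot, y to its left, z up, the work surface at z = 0. Lengths are in m, angles in rad, forces in N, time in s.
With the tool pointing down it reaches from about 0.35 to 0.9 m from the base axis. Payload 8.1 kg.
Tool frame: the origin (TCP) lies at the very end of the fingers, on their centre line; the grasp point (between the pads) lies 19 mm behind it (arm.tcp_to_grasp is the z of the grasp point in the tool frame, in m); z points along the fingers, y is the line along which they close (so a half turn about z gives the same grasp; the last joint's range is limited). The gripper opens to 92 mm and grips with 3 to 60 N. Pads are 19 mm wide; open, the fingers measure 130 mm over their backs; the gripper's body (75 mm by 190 mm) begins 47 mm behind the grasp point.
Start: joints at [1.213, 0.434, 0.025, 1.573, -0.012, 1.134, -0.075], TCP at [0.158, -0.605, 0.227] pointing down, gripper open.
Joint ranges: [-2.62, 2.62], [-0.44, 2.09], [-1.27, 1.32], [0.08, 2.57], [-1.32, 4.46], [0.12, 2], [-2.74, 2.74]. Speed limits (rad/s): [2.22, 2.22, 3.01, 3.01, 3.14, 3.14, 3.14].

INTERFACE

Orientations are given as a rotation vector (axis times angle).
In Python, from cell import readout, vision, sign_off, arm gives the robot as it stands. The module is installed in compiled form; this text tells all that it offers.
- The arm moves only by the shell command python3 -m creep 'ROWS' [FORCE]. ROWS is JSON, a list of rows, each a list of 5 numbers: the shift along the tool's x, y, z in units of 4 cm (1.0 is 4 cm), then the turn about the tool's z in units of 4 degrees (1.0 is 4 degrees), then the opening, from 0 (shut) to 1 (fully open). A call has 1 to 12 rows; each row shifts and turns the commanded pose from where the row before left it, along the tool's axes as they then stand; what a row does not reach is not made up. A row lasts 1/8 s, in which the tool goes at most 62.5 mm and 10.7 degrees, less where a joint would pass 70% of its speed; a pose out of reach is approached as far as the arm can. A call with a number of a shift or a turn outside -1 to 1 is refused whole. A call with a gripper value outside its range is refused whole. The fingers move at their own pace and stop on an object; FORCE is the grip in N (left out, the last holds). Time passes only in rows, so rows that do not move let the fingers close. It gives the time, the measured TCP pose, the force, the opening and the grip force at its end, in the units of the state.
- readout.observe(): the state, without advancing time (a new reading comes with each control period).
- vision.get_image(name): name is "scene" or "top" or "wrist"; returns a dict with "pixels" (480x640x3 uint8, blue, green, red), "z_map" (480x640 float32, m along the optical axis (not along the pixel's ray), 0 where there is no reading), "camera_matrix" (3x3 intrinsics, pixels), "position" and "rotation" of the camera in the world. Camera axes: x right, y up, looking along -z (the intrinsics and any distortion apply to the point x, -y, -z); pixel columns grow to the right and rows downward; lengths in m; the calibration is good to about 2 mm. A picture is of the moment at which its call begins.
- sign_off(): hands the job in; it is judged then, once.
The state is a dict: "clock": time; "joints": joint angles; "dq": joint speeds; "joint_efforts": joint torques, N m; "position": TCP position; "ee_rot": TCP orientation; "force": force on the tool from outside, world axes, zero at the start; "ft_torque": the same for the moment, N m; "width": opening from 0.0 (shut) to 1.0 (fully open); "gripper_force": force on a finger pad.
Only numpy, scipy, OpenCV 4.12 (cv2) and the standard library are available. Lean on these libraries where they do the work, as an engineer would, in place of code of your own. Each camera call takes 0.05 s, during which the arm holds its last target. There are 200 camera calls.

## Working session

There is one attempt and no reset: what is moved stays moved. The work goes in short steps, Python scripts to look and compute and a shell command to move; the robot and the scene stay as the last step left them, time stands still between calls to the robot, and variables do not carry over. Pictures are saved under pics/ and viewed, at most 13 in all, crops included, and the job is handed in when it is done.

```bash
mkdir -p pics
cat > h.py <<'E'
import numpy as np, cv2
from cell import readout, vision
def cloud(im):
    K=im["camera_matrix"];z=im["z_map"];v,u=np.mgrid[:480,:640]
    p=np.stack([(u-K[0,2])/K[0,0]*z,-(v-K[1,2])/K[1,1]*z,-z],-1)
    R=np.array(im["rotation"])
    if R.shape!=(3,3): R=cv2.Rodrigues(R)[0]
    P=p@R.T+np.array(im["position"]); P[z==0]=np.nan
    return P
def snap(name,f):
    im=vision.get_image(name);cv2.imwrite("pics/"+f,im["pixels"]);np.savez("pics/"+f[:-4]+".npz",P=cloud(im),px=im["pixels"])
    return im
E
python3 - <<'E'
from h import *
print(readout.observe())
for n in("top","scene"):
    im=snap(n,n+"1.png");print(n,im["position"],im["rotation"],im["camera_matrix"])
E
```

```text
{'clock': 0.0, 'joints': array([ 1.2134079 ,  0.43519413,  0.02497305,  1.57410012, -0.01158255,
        1.13398823, -0.07512318]), 'dq': array([-0.0014178 , -0.00142793,  0.00187516,  0.00181631, -0.00156216,
        0.00073503,  0.00081546]), 'joint_efforts': array([ 8.27242711e-04, -6.67857385e+01,  9.85320881e-01, -3.14464581e+01,
       -6.04661275e-02,  4.30082367e-02,  1.68421166e-04]), 'position': array([ 0.157336  , -0.60434612,  0.22596173]), 'ee_rot': array([-3.11465841e+00, -3.98814388e-01,  5.49189647e-04]), 'force': array([-0.20384534,  0.68074327,  0.52329483]), 'ft_torque': array([ 0.02313677, -0.01127222, -0.01081048]), 'gripper_force': 0.0, 'width': 0.9998682771623171}
top [0.36111594 0.02126149 1.11149631] [ 0.10351933 -0.11381275 -1.57956146] [[514.13068872   0.         323.07507592]
 [  0.         514.13068872 233.751831  ]
 [  0.           0.           1.        ]]
scene [0.14835768 0.52441859 0.69830926] [ 0.32196132 -0.97953322 -2.32387835] [[458.52175358   0.         314.4665302 ]
 [  0.         458.52175358 236.55588845]
 [  0.           0.           1.        ]]
```

View pics/top1.png

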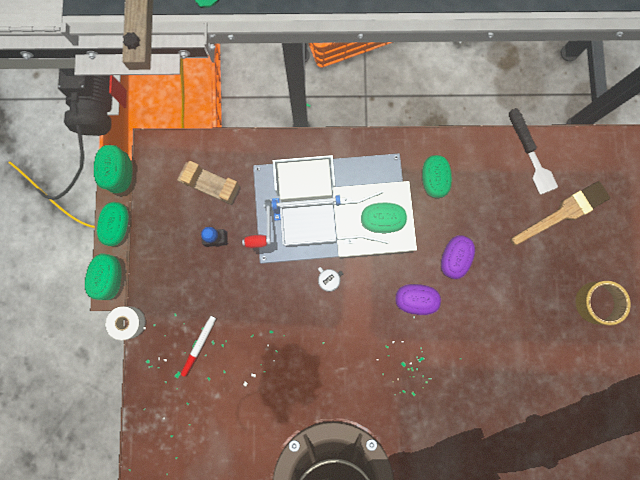

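View pics/scene1.png

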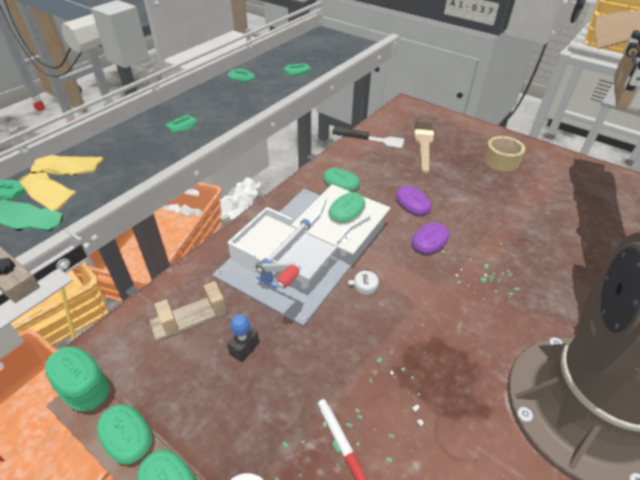

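Top picture: the bar to turn is the green one on the white ledge (384,217). Look-alikes are the spare bar on the table (437,176), the purple bars (418,299) and (458,257), and green bars on the side shelf (112,170), (112,225), (104,277). I choose (384,217) because it is the only one lying in the infeed mouth. The red grip is at (256,241), the nest at (304,178). The scene view agrees.

Run:
```python
from h import *
d=np.load("pics/top1.npz");P,px=d["P"],d["px"]
cv2.imwrite("pics/crop1.png",cv2.resize(px[140:290,240:440],None,fx=4,fy=4,interpolation=cv2.INTER_CUBIC))
hsv=cv2.cvtColor(px,cv2.COLOR_BGR2HSV)
def rep(n,m):
    q=P[m];q=q[np.isfinite(q).all(1)]
    (c,s,a)=cv2.minAreaRect((q[:,:2]*1000).astype(np.float32))
    print(n,len(q),"mean",q.mean(0).round(4),"med z",np.median(q[:,2]).round(4),"zmax",q[:,2].max().round(3),"rect",np.round(c,1),np.round(s,1),round(a,1))
v,u=np.mgrid[:480,:640]
box=lambda a,b,c,e:(u>=a)&(u<b)&(v>=c)&(v<e)
H,S,V=hsv[...,0],hsv[...,1],hsv[...,2]
g=(H>50)&(H<85)&(S>100)
rep("bar",g&box(355,412,195,240)); rep("spare",g&box(415,460,150,205))
rep("grip",((H<8)|(H>172))&(S>130)&(V>120)&box(240,275,230,252))
rep("blue1",(H>100)&(H<125)&(S>120)&box(332,345,190,210));rep("blue2",(H>100)&(H<125)&(S>120)&box(264,282,190,215))
z=P[...,2]
rep("ledge",(z>.040)&(z<.053)&~g&box(335,425,170,265))
rep("plate",(z>.003)&(z<.2)&(S<90)&box(245,425,145,270))
rep("nest",(z>.04)&(z<.07)&(S<60)&box(270,336,150,200))
rep("stamp",(z>.01)&box(192,235,220,252)); rep("counter",(z>.008)&box(310,350,263,300)); rep("gauge",(z>.008)&box(170,245,155,205))
for a,b in((300,178),(310,225),(400,245),(260,180),(245,200)):print(a,b,P[b,a].round(4))
```

```text
bar 1089 mean [ 0.5386 -0.1114  0.0701] med z 0.0707 zmax 0.076 rect [ 539.4 -112. ] [60.2 92.6] 0.5
spare 994 mean [ 0.6368 -0.2355  0.022 ] med z 0.0226 zmax 0.029 rect [ 638.8 -236.7] [92.1 60.3] 5.7
grip 240 mean [0.4863 0.1462 0.1205] med z 0.1219 zmax 0.128 rect [486.4 154.4] [22.8 57.1] 5.3
blue1 22 mean [ 0.5788 -0.0174  0.0703] med z 0.0708 zmax 0.075 rect [578.7 -17.1] [11.5  6.2] 0.9
blue2 40 mean [0.571  0.1139 0.0518] med z 0.0679 zmax 0.074 rect [575.7 112.8] [11.  35.5] 87.9
ledge 3883 mean [ 0.5389 -0.0915  0.0479] med z 0.0479 zmax 0.053 rect [541.5 -92.6] [148.7 168.4] 4.3
plate 14274 mean [ 0.5696 -0.0018  0.0347] med z 0.0458 zmax 0.125 rect [575.8 -13.9] [395.7 277.8] 89.3
nest 2309 mean [0.6304 0.0508 0.0485] med z 0.047 zmax 0.068 rect [627.8  54.4] [135.5  96.2] 89.1
stamp 414 mean [0.5051 0.2403 0.0541] med z 0.037 zmax 0.09 rect [507.8 246. ] [31.  49.4] 5.0
counter 426 mean [0.4164 0.0012 0.0207] med z 0.0213 zmax 0.027 rect [415.    2.4] [54.4 46. ] 77.8
gauge 1262 mean [0.6276 0.2585 0.0271] med z 0.0171 zmax 0.054 rect [630.7 262.8] [131.2  46.4] 65.2
300 178 [0.6292 0.0609 0.0467]
310 225 [0.5285 0.0406 0.0431]
400 245 [ 0.4836 -0.1468  0.0468]
260 180 [0.6351 0.1502 0.0087]
245 200 [ 0.5927  0.1841 -0.0009]
```

View pics/crop1.png

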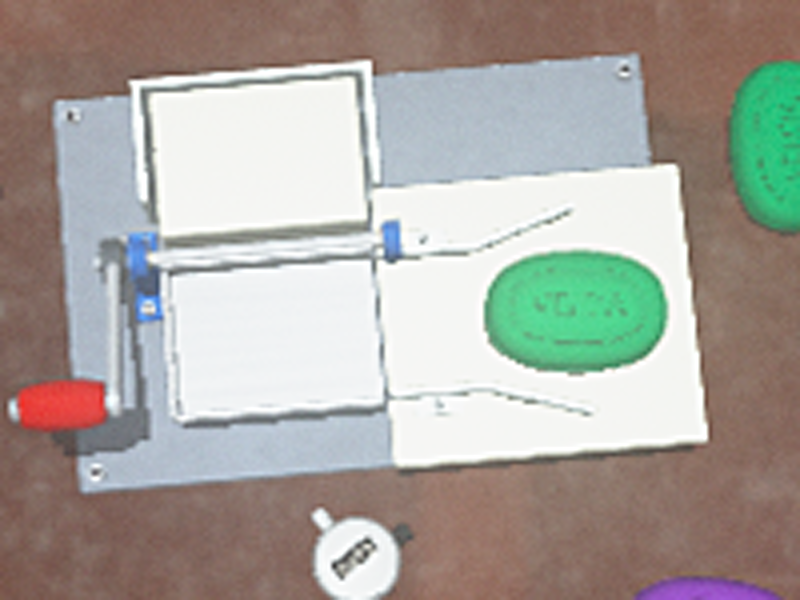

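The crop confirms the bar with its "stamp" lettering lying in the flared mouth. Lever grip at crop (60,405), counter at (355,560). From the ledge, grip, nest and bearing fits, the turner origin is about (0.577, 0.0148), yaw 4.5°. Bar in the turner frame: about (-47, -123).

Next I turn the tool so that tool x = turner +y and tool y = turner +x.

```bash
cat >> h.py <<'E'
A=0.0785;O=np.array([577.,14.8]);RT=np.array([[np.cos(A),np.sin(A)],[-np.sin(A),np.cos(A)]])
def tur(p): p=np.asarray(p)*1000; return np.c_[(p[...,:2].reshape(-1,2)-O)@RT.T,p[...,2].ravel()]
def st():
    s=readout.observe();R=cv2.Rodrigues(s["ee_rot"])[0]
    print("t",round(s["clock"],2),"tcp turner",tur(s["position"])[0].round(1),"yaw of tool y vs turner x deg",np.degrees(np.arctan2(R[1,1],R[0,1])-A).round(2),"tilt",R[:,2].round(3),"F",s["force"].round(1),"w",round(s["width"],3))
E
python3 -m creep '[[0,0,0,-1,0.16],[0,0,0,-1,0.16],[0,0,0,-1,0.16],[0,0,0,-1,0.16],[0,0,0,-1,0.16],[0,0,0,-1,0.16],[0,0,0,-1,0.16],[0,0,0,-1,0.16],[0,0,0,-1,0.16],[0,0,0,-1,0.16]]'
python3 -m creep '[[0,0,0,-1,0.16],[0,0,0,-1,0.16],[0,0,0,-1,0.16],[0,0,0,-1,0.16],[0,0,0,-1,0.16],[0,0,0,-1,0.16],[0,0,0,-1,0.16],[0,0,0,-1,0.16],[0,0,0,-1,0.16],[0,0,0,-1,0.16],[0,0,0,0,0.16]]'
python3 -c "from h import *;st()"
```

```text
clock: 1.35
position: [0.1574, -0.6046, 0.2262]
ee_rot: [-2.789, -1.444, -0.0]
force: [-0.6, 0.0, -0.9]
width: 0.164
gripper_force: 0.0
clock: 2.72
position: [0.1573, -0.6046, 0.2263]
ee_rot: [-2.131, -2.308, -0.001]
force: [0.8, 0.3, 0.4]
width: 0.16
gripper_force: 0.0
t 2.73 tcp turner [-467.  -584.6  226.3] yaw of tool y vs turner x deg 0.06 tilt [-0.     0.001 -1.   ] F [0.8 0.3 0.4] w 0.16
```

```bash
python3 -m creep '[[0.78,0.875,0,0,0.16],[0.78,0.875,0,0,0.16],[0.78,0.875,0,0,0.16],[0.78,0.875,0,0,0.16],[0.78,0.875,0,0,0.16],[0.78,0.875,0,0,0.16],[0.78,0.875,0,0,0.16],[0.78,0.875,0,0,0.16],[0.78,0.875,0,0,0.16],[0.78,0.875,0,0,0.16],[0.78,0.875,0,0,0.16],[0.78,0.875,0,0,0.16]]'
python3 -m creep '[[0,0,0,0,0.16],[0,0,0,0,0.16]]'
python3 - <<'E'
from h import *
st();snap("wrist","w1.png");im=snap("top","top2.png")
d=np.load("pics/top2.npz");P,px=d["P"],d["px"];h=cv2.cvtColor(px,cv2.COLOR_BGR2HSV)
T=tur(P).reshape(480,640,3)
g=(h[...,0]>50)&(h[...,0]<85)&(h[...,1]>100)&(T[...,0]>-110)&(T[...,0]<20)&(T[...,1]>-190)&(T[...,1]<100)&(T[...,2]>50)
print(g.sum(),cv2.minAreaRect(T[g][:,:2].astype(np.float32)),T[g].min(0),T[g].max(0))
E
```

```text
clock: 4.22
position: [0.547, -0.1969, 0.2266]
ee_rot: [-2.133, -2.306, 0.0]
force: [0.2, -0.4, 0.5]
width: 0.161
gripper_force: 0.0
clock: 4.47
position: [0.5457, -0.1985, 0.2264]
ee_rot: [-2.131, -2.307, 0.002]
force: [-0.0, 0.4, 0.1]
width: 0.159
gripper_force: 0.0
t 4.47 tcp turner [ -48.  -210.1  226.4] yaw of tool y vs turner x deg 0.04 tilt [-0.001 -0.    -1.   ] F [-0.   0.4  0.1] w 0.159
1071 ((-43.31669998168945, -139.3102264404297), (67.23844146728516, 121.11894989013672), 14.618918418884277) [ -77.08051883 -189.42404616   57.77575306] [  4.49865404 -78.55600452 310.46337521]
```

View pics/w1.png

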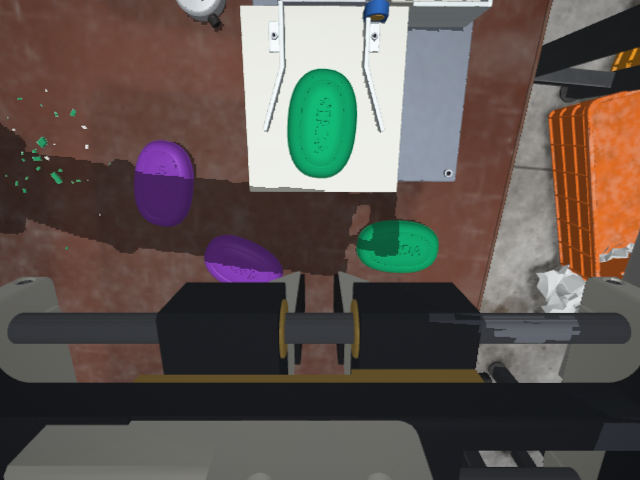

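The wrist view shows the bar at (322,123), nearly centred between the guides, and the spare bar well clear at (397,246). I go down behind the bar and push.

```bash
python3 -m creep '[[0,0.07,0.8,0,0.16],[0,0,0.8,0,0.16],[0,0,0.8,0,0.16],[0,0,0.8,0,0.16],[0,0,0.7,0,0.16],[0,0,0.36,0,0.16],[0,0,0,0,0.16]]'
python3 -m creep '[[0.3,0,0,0,0.16],[0.3,0,0,0,0.16],[0.3,0,0,0,0.16],[0.3,0,0,0,0.16],[0.3,0,0,0,0.16],[0.3,0,0,0,0.16],[0.3,0,0,0,0.16],[0.3,0,0,0,0.16]]'
python3 -c "
from h import *
st();snap('wrist','w2.png')"
```

```text
clock: 5.45
position: [0.5482, -0.1984, 0.0558]
ee_rot: [-2.131, -2.307, 0.001]
force: [0.1, -0.1, 0.8]
width: 0.161
gripper_force: 0.0
clock: 6.45
position: [0.5412, -0.1013, 0.0563]
ee_rot: [-2.131, -2.309, 0.0]
force: [-0.9, -0.7, 0.0]
width: 0.158
gripper_force: 0.4
t 6.45 tcp turner [ -44.8 -112.9   56.3] yaw of tool y vs turner x deg 0.1 tilt [-0. -0. -1.] F [-0.9 -0.7  0. ] w 0.158
```

View pics/w2.png

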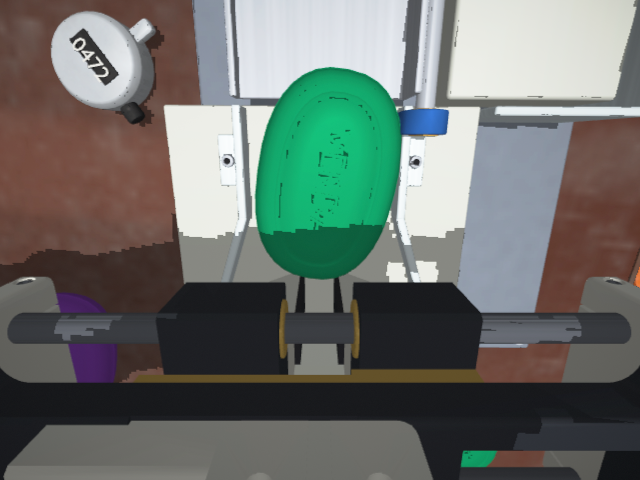

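The bar at (327,173) is entering the straight lane, slightly yawed, with its nose over the leaf edge. I keep pushing, more slowly.

```bash
python3 -m creep '[[0.2,0,0,0,0.16],[0.2,0,0,0,0.16],[0.2,0,0,0,0.16],[0.2,0,0,0,0.16],[0.2,0,0,0,0.16],[0.2,0,0,0,0.16],[0.2,0,0,0,0.16],[0.2,0,0,0,0.16],[0.2,0,0,0,0.16],[0.2,0,0,0,0.16]]'
python3 -c "
from h import *
st();snap('wrist','w3.png')"
```

```text
clock: 7.75
position: [0.5348, -0.0218, 0.0563]
ee_rot: [-2.131, -2.309, 0.0]
force: [0.5, -0.2, 0.7]
width: 0.155
gripper_force: 0.2
t 7.75 tcp turner [-45.  -33.2  56.3] yaw of tool y vs turner x deg 0.1 tilt [-0. -0. -1.] F [ 0.5 -0.2  0.7] w 0.155
```

View pics/w3.png

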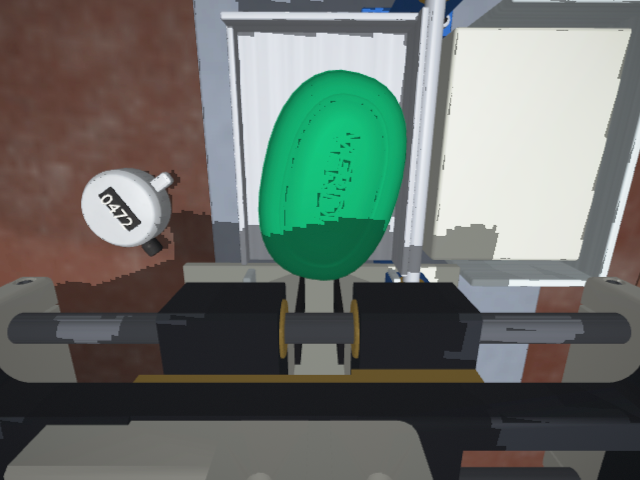

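The bar at (333,175) is all on the leaf, yawed about 10°, with the stop at row 18. I keep pushing until contact.

```bash
python3 -m creep '[[0.1,0,0,0,0.16],[0.1,0,0,0,0.16],[0.1,0,0,0,0.16],[0.06,0,0,0,0.16]]'
python3 -m creep '[[0.05,0,0,0,0.16],[0,0,0,0,0.16]]'
python3 -m creep '[[0.05,0,0,0,0.16],[0,0,0,0,0.16]]'
python3 -c "
from h import *
st();snap('wrist','w4.png')"
```

```text
clock: 8.3
position: [0.5337, -0.0078, 0.0563]
ee_rot: [-2.131, -2.309, 0.0]
force: [-0.2, -0.3, 0.5]
width: 0.163
gripper_force: 0.3
clock: 8.55
position: [0.5336, -0.0058, 0.0563]
ee_rot: [-2.13, -2.309, -0.0]
force: [-0.1, 0.4, -0.3]
width: 0.159
gripper_force: 0.1
clock: 8.8
position: [0.5334, -0.0039, 0.0563]
ee_rot: [-2.13, -2.309, 0.0]
force: [0.3, -1.1, -0.3]
width: 0.161
gripper_force: 0.2
t 8.8 tcp turner [-45.  -15.2  56.3] yaw of tool y vs turner x deg 0.1 tilt [-0. -0. -1.] F [ 0.3 -1.1 -0.3] w 0.161
```

```bash
python3 -m creep '[[0.05,0,0,0,0.16],[0,0,0,0,0.16]]'|grep -E "pos|force: \["
python3 -m creep '[[0.05,0,0,0,0.16],[0,0,0,0,0.16]]'|grep -E "pos|force: \["
python3 -c "
from h import *
st();snap('wrist','w5.png')"
```

```text
position: [0.5331, -0.0025, 0.0563]
force: [-0.3, -1.9, -0.7]
position: [0.5327, -0.0017, 0.0562]
force: [-0.6, -7.5, 0.8]
t 9.35 tcp turner [-45.4 -13.   56.2] yaw of tool y vs turner x deg 0.03 tilt [-0.001 -0.002 -1.   ] F [-0.6 -7.5  0.8] w 0.159
```

View pics/w5.png

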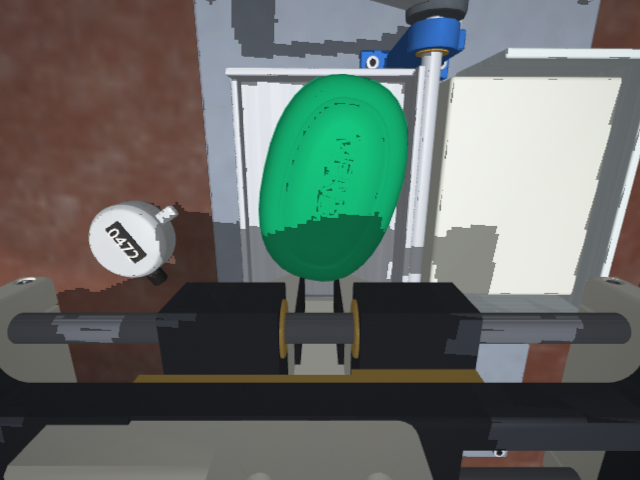

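The nose of the bar is against the stop at (343,75) with 7.5 N reaction, so it is home. I retract, rise and go to the outer side of the grip.

```bash
python3 -m creep '[[-0.3,0,0,0,0.16],[-0.3,0,0,0,0.16],[0,0,-0.8,0,0.16],[0,0,-0.8,0,0.16],[0,0,-0.8,0,0],[0,0,0,0,0]]'
python3 -m creep '[[0.75,-0.4,0,0,0],[0.75,-0.4,0,0,0],[0.75,-0.4,0,0,0],[0.75,-0.4,0,0,0],[0.75,-0.4,0,0,0],[0.75,-0.3,0,0,0],[0,0,0,0,0]]'
python3 - <<'E'
from h import *
st();snap("top","top3.png")
d=np.load("pics/top3.npz");P,px=d["P"],d["px"];h=cv2.cvtColor(px,cv2.COLOR_BGR2HSV)
T=tur(P).reshape(480,640,3);z=T[...,2]
g=(h[...,0]>50)&(h[...,0]<85)&(h[...,1]>100)&(T[...,0]>-110)&(T[...,0]<20)&(T[...,1]>-190)&(T[...,1]<100)&(z>50)&(z<100)
print(g.sum(),cv2.minAreaRect(T[g][:,:2].astype(np.float32)),T[g].min(0),T[g].max(0))
cv2.imwrite("pics/top3c.png",cv2.resize(px[140:290,220:420],None,fx=4,fy=4))
E
```

```text
clock: 10.15
position: [0.5368, -0.0242, 0.1548]
ee_rot: [2.129, 2.305, 0.005]
force: [0.7, 0.2, 0.6]
width: 0.016
gripper_force: 0.0
clock: 11.02
position: [0.4276, 0.1499, 0.1519]
ee_rot: [-2.125, -2.312, 0.0]
force: [-0.0, 0.7, -0.5]
width: 0.007
gripper_force: 0.0
t 11.03 tcp turner [-138.3  146.4  151.9] yaw of tool y vs turner x deg 0.33 tilt [-0.001  0.001 -1.   ] F [-0.   0.7 -0.5] w 0.007
1099 ((-40.736488342285156, 39.64725875854492), (92.09430694580078, 60.96331787109375), 81.80894470214844) [-73.28951469  -6.0727394   56.36767209] [-8.35581789 85.25526367 76.03528494]
```

View pics/top3c.png

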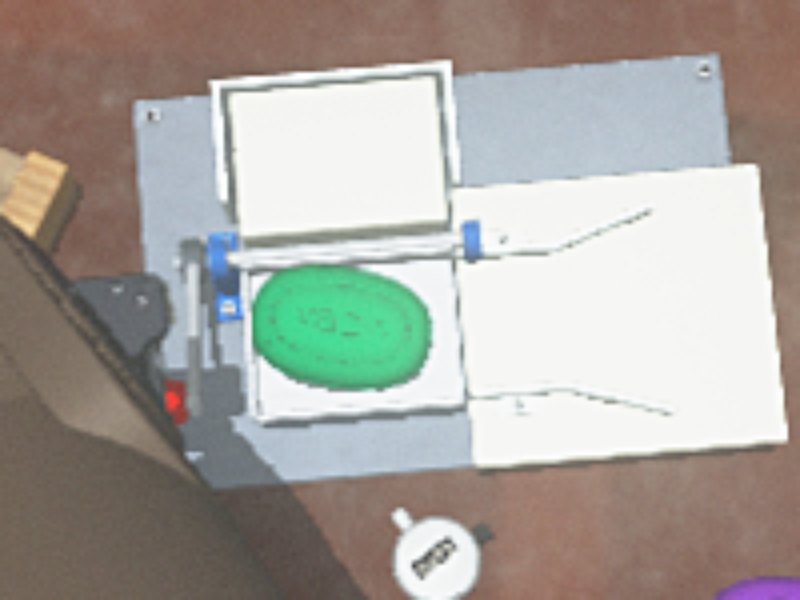

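The bar is home on the leaf at (340,327), middle (-41, 39.6). The red grip is at (175,400), partly hidden by the arm. I go down outside the grip and push in +x.

```bash
python3 -m creep '[[-0.1,0,0.5,0,0],[0,0,0.5,0,0],[0,0,0.5,0,0],[0,0.25,0,0,0],[0,0.25,0,0,0]]'
python3 -m creep '[[0,0.15,0,0,0],[0,0.15,0,0,0]]'|grep -E "force: \["
python3 -m creep '[[0,0.15,0,0,0],[0,0.15,0,0,0]]'|grep -E "force: \["
python3 -c "from h import *;st()"
```

```text
clock: 11.7
position: [0.4506, 0.1453, 0.0927]
ee_rot: [2.132, 2.307, 0.001]
force: [-0.0, 0.8, 0.6]
width: 0.006
gripper_force: 0.0
force: [-3.7, -0.4, -0.1]
force: [-2.3, -1.0, -0.1]
t 12.2 tcp turner [-93.1 140.4  92.3] yaw of tool y vs turner x deg 0.1 tilt [-0. -0. -1.] F [-2.3 -1.  -0.1] w 0.006
```

```bash
python3 -m creep '[[0,0.2,-0.08,0,0],[0,0.2,-0.08,0,0],[0,0.2,-0.08,0,0],[0,0.2,-0.08,0,0],[0,0.2,-0.08,0,0],[0,0.2,-0.08,0,0],[0,0.2,-0.08,0,0],[0,0.2,-0.08,0,0]]'
python3 -m creep '[[0,0.2,0,0,0],[0,0.2,0.07,0,0],[0,0.2,0.07,0,0],[0,0.2,0.07,0,0],[0,0.2,0.07,0,0],[0,0.2,0.07,0,0]]'
python3 -c "from h import *;st()"
```

```text
clock: 13.2
position: [0.5375, 0.1529, 0.1181]
ee_rot: [2.131, 2.309, 0.0]
force: [-1.1, -1.9, 0.0]
width: 0.003
gripper_force: 0.6
clock: 13.95
position: [0.5852, 0.1567, 0.1036]
ee_rot: [2.131, 2.309, -0.0]
force: [-0.6, -0.5, 0.5]
width: 0.001
gripper_force: 0.3
t 13.95 tcp turner [ 19.3 140.8 103.6] yaw of tool y vs turner x deg 0.1 tilt [-0. -0. -1.] F [-0.6 -0.5  0.5] w 0.001
```

```bash
python3 -m creep '[[0,0.15,0.07,0,0],[0,0.15,0.07,0,0],[0,0.15,0.05,0,0],[0,0.15,0,0,0],[0,0.1,0,0,0],[0,0.1,0,0,0],[0,0.05,0,0,0],[0,0,0,0,0]]'
python3 -c "from h import *;st()"
```

```text
clock: 14.95
position: [0.6172, 0.1592, 0.0958]
ee_rot: [-2.129, -2.308, 0.004]
force: [-5.3, -0.9, 0.3]
width: 0.008
gripper_force: 2.6
t 14.95 tcp turner [ 51.4 140.9  95.8] yaw of tool y vs turner x deg 0.12 tilt [-0.003 -0.001 -1.   ] F [-5.3 -0.9  0.3] w 0.008
```

```bash
python3 -m creep '[[0,0.06,0,0,0],[0,0,0,0,0],[0,0,0,0,0],[0,0,0,0,0],[0,0,0,0,0],[0,0,0,0,0],[0,0,0,0,0]]'
python3 - <<'E'
from h import *
st();snap("top","top4.png")
d=np.load("pics/top4.npz");px=d["px"]
s=snap("scene","scene4.png")["pixels"]
cv2.imwrite("pics/c4.png",np.hstack([cv2.resize(px[140:290,240:374],None,fx=3,fy=3),cv2.resize(s[170:320,210:340],None,fx=3,fy=3)]))
E
```

```text
clock: 15.82
position: [0.6173, 0.1592, 0.095]
ee_rot: [-2.127, -2.307, 0.009]
force: [-12.1, -0.9, 0.1]
width: 0.004
gripper_force: 5.8
t 15.82 tcp turner [ 51.5 140.8  95. ] yaw of tool y vs turner x deg 0.15 tilt [-0.007 -0.002 -1.   ] F [-12.1  -0.9   0.1] w 0.004
```

View pics/c4.png

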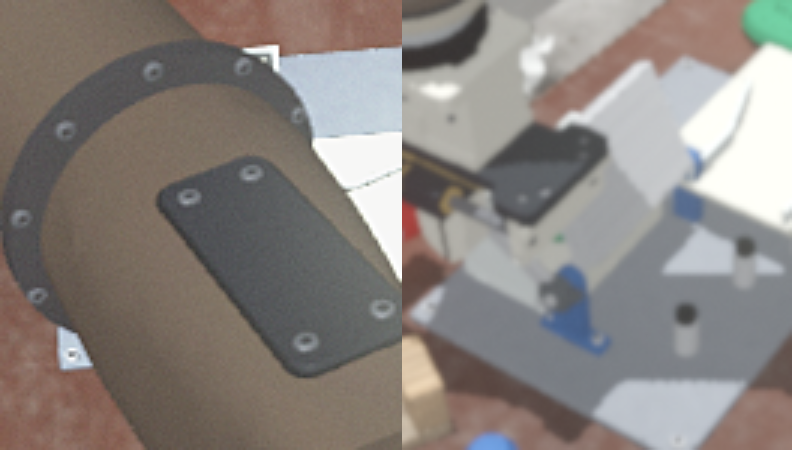

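The leaf is fully over, leaning above the nest, with 12 N on the hard stop. I back off, lift over the grip to its far side and come down again.

```bash
python3 -m creep '[[0,-0.4,0,0,0],[0,0,-0.75,0,0],[0,0,-0.75,0,0],[0,0.4,0,0,0],[0,0.7,0,0,0],[0,0.7,0,0,0],[0,0.65,0,0,0],[0,0,0,0,0],[0,0,0.7,0,0],[0,0,0.7,0,0],[0,0,0,0,0]]'
python3 -m creep '[[0,-0.2,0,0,0],[0,-0.2,0,0,0],[0,-0.15,0,0,0]]'
python3 -c "from h import *;st()"
```

```text
clock: 17.3
position: [0.7007, 0.1654, 0.0983]
ee_rot: [-2.129, -2.308, 0.006]
force: [-0.4, 0.3, 0.4]
width: 0.004
gripper_force: 0.0
clock: 17.68
position: [0.6805, 0.1645, 0.1015]
ee_rot: [2.13, 2.308, 0.002]
force: [-0.3, -0.6, -0.3]
width: 0.004
gripper_force: 0.0
t 17.68 tcp turner [114.9 141.2 101.5] yaw of tool y vs turner x deg 0.11 tilt [ 0.001  0.    -1.   ] F [-0.3 -0.6 -0.3] w 0.004
```

```bash
python3 -m creep '[[0,0,0.2,0,0],[0,-0.15,0,0,0],[0,-0.15,0,0,0],[0,-0.15,0,0,0],[0,-0.15,-0.08,0,0],[0,-0.15,-0.08,0,0],[0,-0.15,-0.08,0,0],[0,-0.15,-0.08,0,0],[0,-0.2,-0.08,0,0],[0,-0.2,-0.08,0,0],[0,-0.2,-0.08,0,0],[0,-0.2,-0.08,0,0]]'
python3 -c "from h import *;st()"
python3 -m creep '[[0,-0.2,0,0,0],[0,-0.2,0,0,0],[0,-0.2,0,0,0],[0,-0.2,0.08,0,0],[0,-0.2,0.08,0,0],[0,-0.2,0.08,0,0],[0,-0.2,0.08,0,0],[0,-0.2,0.08,0,0]]'
python3 -c "from h import *;st()"
```

```text
clock: 19.18
position: [0.6064, 0.1583, 0.1181]
ee_rot: [2.131, 2.309, -0.0]
force: [0.5, 0.2, -0.5]
width: 0.005
gripper_force: 0.0
t 19.18 tcp turner [ 40.6 140.8 118.1] yaw of tool y vs turner x deg 0.1 tilt [-0. -0. -1.] F [ 0.5  0.2 -0.5] w 0.005
clock: 20.18
position: [0.5427, 0.1532, 0.1017]
ee_rot: [-2.131, -2.309, 0.0]
force: [0.7, 0.4, -0.2]
width: 0.004
gripper_force: 0.0
t 20.18 tcp turner [-23.4 140.7 101.7] yaw of tool y vs turner x deg 0.1 tilt [-0. -0. -1.] F [ 0.7  0.4 -0.2] w 0.004
```

```bash
python3 -m creep '[[0,-0.2,0.08,0,0],[0,-0.2,0.08,0,0],[0,-0.15,0,0,0],[0,-0.1,0,0,0],[0,0,0,0,0]]'
python3 - <<'E'
from h import *
st();s=snap("scene","scene5.png")["pixels"]
cv2.imwrite("pics/c5.png",cv2.resize(s[130:330,200:400],None,fx=3,fy=3))
E
```

```text
clock: 20.8
position: [0.5174, 0.1513, 0.0958]
ee_rot: [2.13, 2.309, 0.001]
force: [0.7, -1.0, 0.4]
width: 0.003
gripper_force: 0.0
t 20.8 tcp turner [-48.7 140.7  95.8] yaw of tool y vs turner x deg 0.1 tilt [ 0.001  0.    -1.   ] F [ 0.7 -1.   0.4] w 0.003
```

View pics/c5.png

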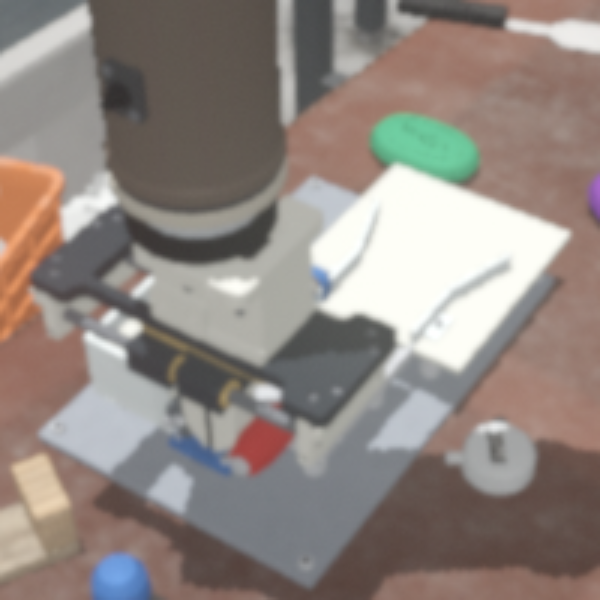

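The lever is back at the left with the red grip at (262,445) on the loading side. I retreat up and clear, then check the nest.

```bash
python3 -m creep '[[0,0.25,0,0,0],[0,0,-0.9,0,0],[0,0,-0.9,0,0],[0,0,-0.9,0,0],[0,0,-0.9,0,0],[-0.9,0,0,0,0],[-0.9,0,0,0,0],[-0.9,0,0,0,0],[-0.9,-0.3,0,0,0],[-0.9,-0.3,0,0,0],[-0.9,-0.3,0,0,0],[-0.9,-0.3,0,0,0]]'
python3 -m creep '[[-0.9,-0.3,0,0,0],[-0.9,-0.3,0,0,0],[0,0,0,0,0],[0,0,0,0,0]]' >/dev/null
python3 - <<'E'
from h import *
st();snap("top","top6.png")
d=np.load("pics/top6.npz");P,px=d["P"],d["px"];h=cv2.cvtColor(px,cv2.COLOR_BGR2HSV)
T=tur(P).reshape(480,640,3);z=T[...,2];H,S,V=h[...,0],h[...,1],h[...,2]
g=(H>50)&(H<85)&(S>100)&(T[...,0]>-120)&(T[...,0]<120)&(T[...,1]>-60)&(T[...,1]<100)&(z>40)&(z<140)
print(g.sum(),cv2.minAreaRect(T[g][:,:2].astype(np.float32)),T[g].min(0),T[g].max(0),np.median(z[g]))
q=T[g];A_=np.c_[q[:,:2],np.ones(len(q))];print("plane",np.linalg.lstsq(A_,q[:,2],rcond=None)[0])
r=((H<8)|(H>172))&(S>130)&(V>120)&(T[...,1]>110)&(T[...,1]<165)&(abs(T[...,0])<120)&(z>70)
print("grip",T[r].mean(0))
cv2.imwrite("pics/c6.png",cv2.resize(px[140:310,170:470],None,fx=2.6,fy=2.6))
E
```

```text
clock: 22.35
position: [0.5, -0.1046, 0.2398]
ee_rot: [2.131, 2.308, 0.001]
force: [1.2, -0.2, -0.5]
width: 0.006
gripper_force: 0.0
t 22.85 tcp turner [-109.6 -183.1  239.6] yaw of tool y vs turner x deg 0.1 tilt [ 0.     0.001 -1.   ] F [-0.1  0.5  0.2] w 0.006
1054 ((42.39241027832031, 28.953022003173828), (90.1305160522461, 57.75620651245117), 84.6554183959961) [ 12.62286829 -16.52259523  57.3147396 ] [73.17096171 74.19141053 75.63687195] 69.61108945724048
plane [ 5.44410233e-02 -2.46244028e-02  6.75838975e+01]
grip [-80.04895408 137.81100633 120.88798919]
```

View pics/c6.png

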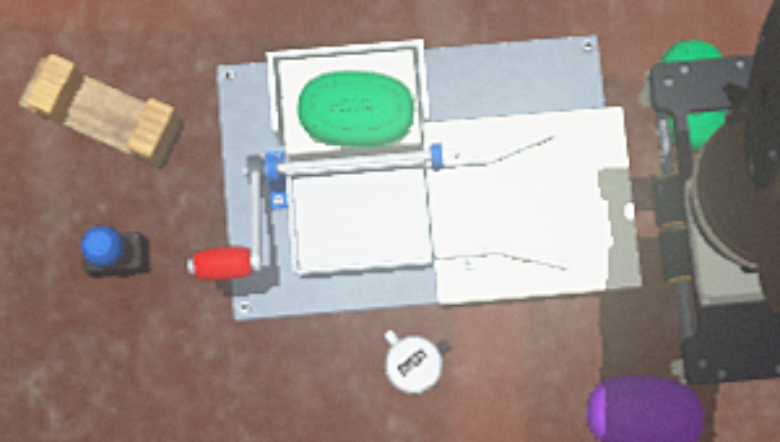

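The bar lies in the nest at (356,107), the leaf is down and empty at (360,225), and the bystanders have not moved. I check its flatness against the bar as it lay on the ledge at the start.

Run:
```python
from h import *
for f,c in(("top1",(-47.4,-123.5)),("top6",(42.4,29))):
    T=tur(np.load(f"pics/{f}.npz")["P"]).reshape(480,640,3)
    d=T[...,:2]-np.array(c);g=(abs(d[...,0])<16)&(abs(d[...,1])<28)&(T[...,2]>50)&(T[...,2]<100)
    q=T[g];print(f,g.sum(),np.linalg.lstsq(np.c_[q[:,:2]-c,np.ones(len(q))],q[:,2],rcond=None)[0],q[:,2].std())
T=tur(np.load("pics/top6.npz")["P"]).reshape(480,640,3)
for n,a in(("floor",(78,88,-10,80)),("tray",(-70,-20,0,75))):
    g=(T[...,0]>a[0])&(T[...,0]<a[1])&(T[...,1]>a[2])&(T[...,1]<a[3]);print(n,np.median(T[g][:,2]))
```

```text
top1 417 [1.42669176e-02 1.11092033e-02 7.15376859e+01] 1.782253445297993
top6 403 [ 1.27881675e-02 -1.05211862e-02  7.04187633e+01] 1.7242579814274095
floor 46.804008839596676
tray 46.60404816416519
```

Same slope as at the start (under 1°) and the top at 70.4 mm over a 47 mm floor, so the bar lies flat. Handing in.

```bash
python3 -c "
from cell import sign_off
print(sign_off())"
```

```text
the job is handed in; nothing more can be done
None
```

The bar was pushed home on the leaf, tipped over and left lying flat in the nest; the leaf is back down empty, the bystanders look unmoved in the last picture, and I handed the job in at about 23 s.

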